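Snap the spring clip back onto the hinge pin of the empanada press

ROBOT

A 6-joint arm with a two-finger parallel gripper is mounted at the origin on the work surface. World frame = base frame: x ahead of the robot, y to its left, z up, the work surface at z = 0. Lengths are in mm, angles in rad, forces in N, time in s.
With the tool pointing down it reaches from about 325 to 775 mm from the base axis. Payload 5.5 kg.
Tool frame: the origin (TCP) lies on the centre line of the jaws, within the pads' length; the fingertips stand 14 mm ahead of it and the grasp point (between the pads) lies 5 mm behind it; y points along the fingers, x is the direction in which the jaws open and shut, and the axes are right-handed (so a half turn about y gives the same grasp; the last joint's range is limited). The gripper opens to 88 mm and grips with 3 to 60 N. Pads are 20 mm wide; open, the fingers measure 115 mm over their backs; the gripper's body (75 mm by 178 mm) begins 61 mm behind the grasp point.
Start: joints at [1.09, 0.091, 1.231, -0, 1.82, -0.057], TCP at [246.742, 546.932, 236.631] pointing down, gripper open.
Joint ranges: [-2.87, 2.87], [-0.86, 2.18], [0.17, 2.46], [-1.51, 4.65], [0.06, 2.69], [-2.65, 2.65]. Speed limits (rad/s): [2.57, 2.57, 3.01, 3.14, 3.14, 3.14].

INTERFACE

Orientations are given as a rotation vector (axis times angle).
In Python, from cell import robot gives the robot as it stands.
- The arm moves only by the tool step_arm, never from a script. Its argument "deltas" is text: rows parted by semicolons, each of 7 numbers parted by spaces: the shift along the tool's x, y, z in m, then the turn, a rotation vector about the tool's x, y, z in rad, then the closure in counts, from 0 (fully open) to 255 (shut). A call has exactly 5 rows; each row shifts and turns the commanded pose from where the row before left it, along the tool's axes as they then stand; what a row does not reach is not made up. A row lasts 1/12 s, in which the tool goes at most 41.7 mm and 7.16 degrees, less where a joint would pass 70% of its speed; a pose out of reach is approached as far as the arm can. A call is refused whole if a number of a shift passes 0.0417 or a number of a turn 0.125, either way. A call with a gripper value outside its range is refused whole. The fingers move at their own pace and stop on an object; "squeeze" is the grip in N (left out, the last holds). Time passes only in rows, so rows that do not move let the fingers close, or fill a call up. It gives the time, the measured TCP pose, the force and the opening at its end, in the units of the state.
- robot.read_state(): the state, without advancing time (a new reading comes with each control period).
- robot.get_image(name): name is "scene" or "top"; returns a dict with "img" (480x640x3 uint8, red, green, blue), "mtx" (3x3 intrinsics, pixels), "k1" (the pictures are not rectified: a ray, as slopes to the right and down, at radius r is drawn at 1 + k1 r^2 times it, then the intrinsics apply), "position" and "orientation" of the camera in the world. Camera axes: x right, y up, looking along -z (the intrinsics and any distortion apply to the point x, -y, -z); pixel columns grow to the right and rows downward; lengths in mm; the calibration is good to about 2 mm. A picture is of the moment at which its call begins. There is no depth.
- robot.hand_in(): hands the job in, once; it reports no verdict.
The state is a dict: "time": time; "joint_positions": joint angles; "qd": joint speeds; "effort": joint torques, N m; "tcp_pos": TCP position; "tcp_rot": TCP orientation; "ft_force": force on the tool from outside, world axes, zero at the start; "moment": the same for the moment, N m; "width": finger opening in mm.
Only numpy, scipy, OpenCV 4.12 (cv2) and the standard library are available. Lean on these libraries where they do the work, as an engineer would, in place of code of your own. Each camera call takes 0.05 s, during which the arm holds its last target.

TASK

The empanada press has been washed and its hinge pin needs its hairpin clip again: draw the clip out of its wooden rest block and push it straight down over the grooved end of the hinge pin until its legs snap under the pin and the clip sits fully home, then let go of it. The pin is loose in its slots and will sink an unknown way before it holds, so go by feel and press gently, with no more than about 20 N on the press; leave the ramekin, the measuring cup and the pie tin where they are.

Things in the scene. Friction and masses are not known exactly. Their poses are not given: they have to be found in the camera images.
- clip_grip (a point): Hairpin spring clip standing legs down, z up; 97 mm tall, 46 g. On top a flat black plastic tab: 28 mm wide along x, 12 mm thick along y, 58 mm tall; under it a steel bow 6 mm thick (y) and two springy wire legs (wire 4 mm) side by side along x. This point is inside the tab, 39 mm above its lower edge, 19 mm below its top: grip here, across the 12 mm thickness (along y).
- clip_seat (a point): Point of the clip 52 mm straight below clip_grip, same axes, where the pin's axis lies when the clip is home. The legs' waist, 9 mm below it, is 10 mm wide inside (the pin is 14); from there they flare to tips 24 mm below it, 21 mm apart inside. The solid bow, 7 mm above it, lands on top of the pin when the clip is home.
- pin_groove (a point): Middle, on the pin's axis, of the groove near the free end of the press's level steel hinge pin; the clip goes here from above. y runs along the pin to its free end, z up. Shank 14 mm thick, groove 11 mm long, between collars 20 mm across. 50 to 83 mm above the table, free space below. The pin sits tight in upright slots of the orange lugs, which end at most 22 mm above its axis.
- pin_head (a point): Other end of the same hinge pin (76 mm from the groove along -y); the orange press (fixed, 150 mm across) lies on its +x side. At about 6 N the pin slides down its slots, 6 to 22 mm (hidden, new each time), to a hard stop. Then the legs need up to about 13 N to go over the shank; they snap, the force falls away, and 4 to 9 mm further it rises steeply as the bow lands: stop there, at 15 to 20 N. Over 32 N on the press fails.
- stand_top (a point): Middle of the top face of the pale wooden rest block (80 by 60 mm, 48 mm high, fixed) in whose slot (38 by 9 mm, 40 mm deep) the clip's legs stand; the tab's lower edge rests on this face. x along the slot, z up.
- ramekin: White ceramic ramekin, 76 mm across, 45 mm high; origin under its centre. Leave alone.
- measuring_cup: Glass measuring cup with a handle, 84 mm across, 100 mm high; origin under its centre. Leave alone.
- pie_tin: Shallow aluminium pie tin, 180 mm across, 30 mm high; origin under its centre. Leave alone.
Not all that is in view belongs to the job. Leave any pink or red look-alike of the part that bears stand_top alone.

How it is judged (in metres and radians):
On the way:
1. the clip is drawn up clear of its rest block (z of clip_grip in the frame of stand_top above 0.08 m), for 0.1 s.
At the end, for the whole second after the job is handed in: The clip's seat point is within 2.5 mm in height and 5 mm in all of the middle of the pin's groove (legs snapped under the shank, bow down on it), and the clip stays so, at rest and let go (z of clip_seat in the frame of pin_groove between -0.0025 and 0.0025 m and distance between clip_seat and pin_groove below 0.005 m and linear speed of clip below 0.03 m/s); the robot touches nothing.
It fails at once if the press, its pin or the clip on it is pushed or knocked with more than 32 N (contact force between press and anything else above 32 N).
It fails at once if the ramekin is moved more than 15 mm (distance of ramekin from where it was at the start of the episode above 0.015 m).
It fails at once if the measuring cup is moved more than 15 mm (distance of measuring_cup from where it was at the start of the episode above 0.015 m).
It fails at once if the pie tin is moved more than 15 mm (distance of pie_tin from where it was at the start of the episode above 0.015 m).
It also fails if it takes over 42 s, if anything falls off the work surface, if the arm or the gripper's body presses on something with over 40 N, if the wrist force passes 120 N, or if a joint passes its speed limit or range.

## Working session

There is one attempt and no reset: what is moved stays moved. The work goes in short steps, Python scripts to look and compute and a tool call to move; the robot and the scene stay as the last step left them, time stands still between calls to the robot, and variables do not carry over. Pictures are saved under pics/ and viewed, and the job is handed in when it is done.

Besides the shell and the picture viewer there is one more tool, called after "Call:" as name(argument=value, ...), one argument or row to a line, values as JSON. step_arm: Moves the arm, as the interface text tells. Its arguments: {"type":"object","properties":{"deltas":{"type":"string"},"squeeze":{"type":"number"}},"required":["deltas"]}

```bash
mkdir -p pics; ls
python3 - <<'E'
from cell import robot
import cv2,pickle
s=robot.read_state();print(s)
for n in("scene","top"):
    d=robot.get_image(n);pickle.dump(d,open(f"{n}0.pkl","wb"))
    cv2.imwrite(f"pics/{n}0.png",d["img"][:,:,::-1]);print(n,d["mtx"],d["k1"],d["position"],d["orientation"])
E
```

```text
pics
{'time': 0.0, 'joint_positions': array([ 1.09028989e+00,  9.18087985e-02,  1.23184602e+00, -2.59204415e-05,
        1.81976864e+00, -5.66683319e-02]), 'qd': array([-0.00125438,  0.00083595, -0.0001064 ,  0.00032084,  0.00122085,
        0.00076912]), 'effort': array([-2.68785087e-03, -4.46435988e+01, -4.06455123e+01,  6.96546701e-02,
        2.91533140e-02, -1.50094402e-04]), 'tcp_pos': array([246.63126914, 546.68773395, 235.55932391]), 'tcp_rot': array([-1.38135427, -0.89040441,  0.893     ]), 'ft_force': array([-0.74714795,  0.32255924, -0.48951602]), 'moment': array([ 0.01233999, -0.00922544, -0.00537951]), 'width': 87.68930105190354}
scene [[512.21055727   0.         318.03393469]
 [  0.         512.21055727 232.80515797]
 [  0.           0.           1.        ]] -0.046834572396778115 [1491.6864273   185.05173402  690.46885443] [0.72684896 0.88596571 1.55900176]
top [[437.18823892   0.         311.76356693]
 [  0.         437.18823892 240.4358093 ]
 [  0.           0.           1.        ]] -0.0018708945353884514 [ 447.48381104   41.65411911 1361.99698859] [ 0.03511465 -0.07143531 -1.57503859]
```

View pics/scene0.png

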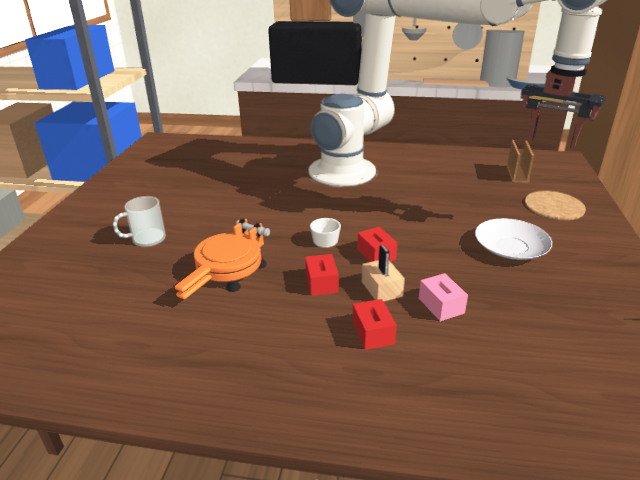

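View pics/top0.png

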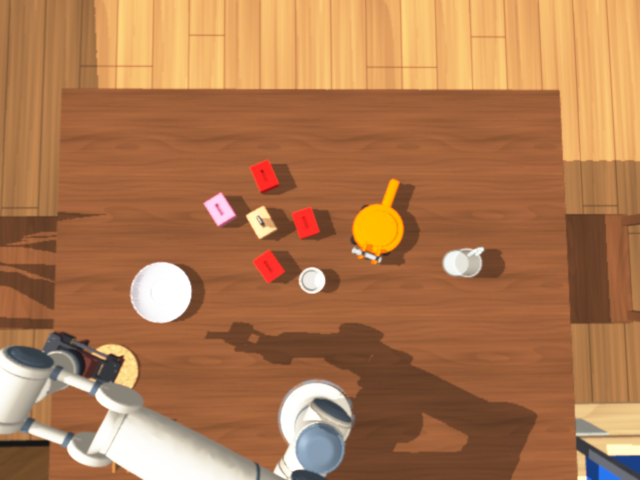

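The scene view shows the wooden block with the black tab at about (383,270) and the press pin at about (253,229). In the top view, the block is at (262,222) and the pin at (367,256). I'll enlarge both.

Run:
```python
import cv2
a=cv2.imread("pics/scene0.png");b=cv2.imread("pics/top0.png")
def c(im,x,y,w,h,f,n):cv2.imwrite(n,cv2.resize(im[y:y+h,x:x+w],None,fx=f,fy=f,interpolation=cv2.INTER_CUBIC))
c(a,350,235,64,72,8,"pics/s_block.png")
c(a,220,205,64,64,9,"pics/s_pin.png")
c(b,235,195,60,54,10,"pics/t_block.png")
c(b,340,232,64,48,10,"pics/t_pin.png")
```

```text
(no output)
```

View pics/s_block.png

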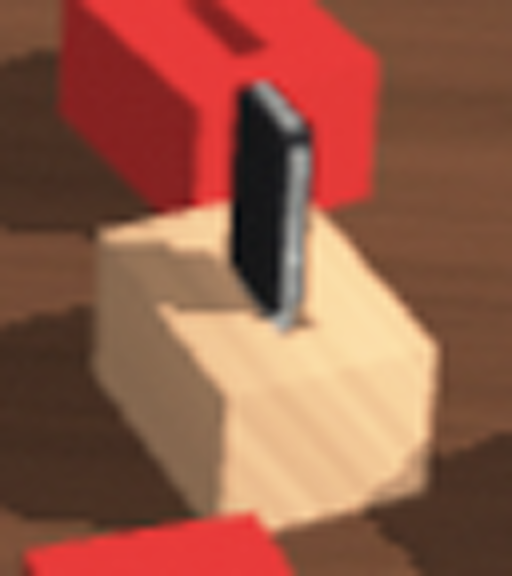

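View pics/s_pin.png

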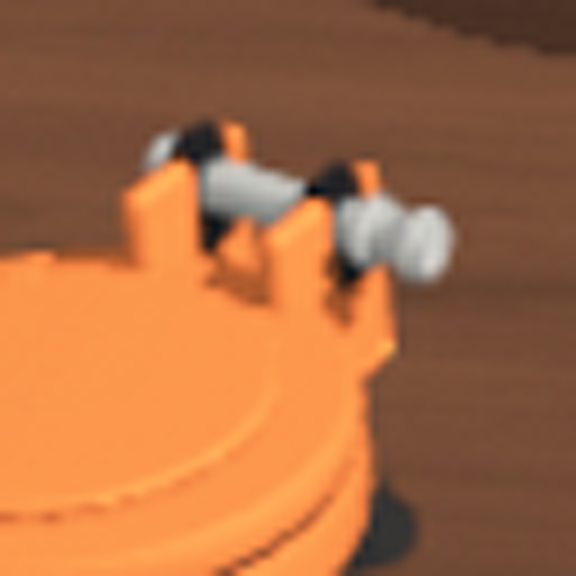

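View pics/t_block.png

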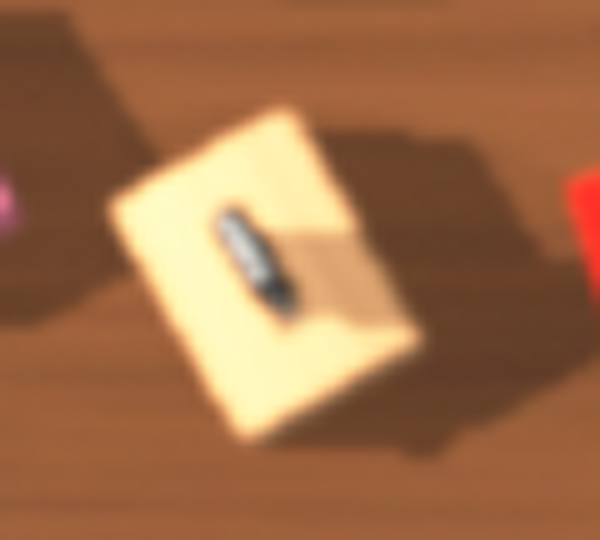

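View pics/t_pin.png

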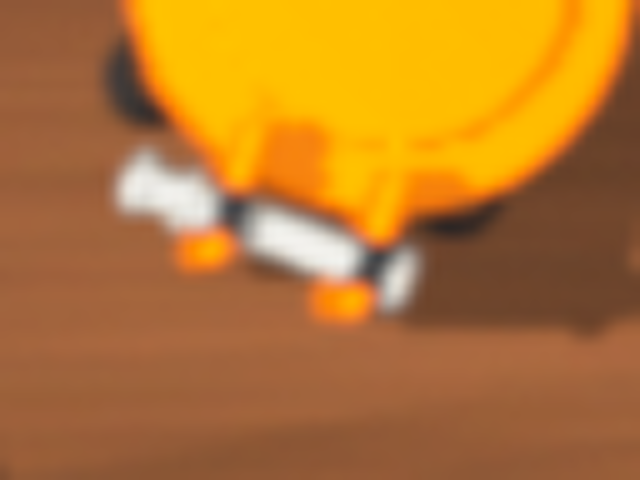

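```bash
cat > h.py <<'E'
import numpy as np,pickle,cv2
from scipy.spatial.transform import Rotation as R
from scipy.optimize import least_squares
cams={n:pickle.load(open(f"{n}0.pkl","rb")) for n in("scene","top")}
F=np.diag([1,-1,-1.])
def proj(n,P):
    d=cams[n];P=np.atleast_2d(np.array(P,float))
    c=R.from_rotvec(d["orientation"]).inv().apply(P-d["position"])@F
    s=c[:,:2]/c[:,2:];s=s*(1+d["k1"]*(s**2).sum(1,keepdims=True))
    return s*[d["mtx"][0,0],d["mtx"][1,1]]+d["mtx"][:2,2]
def px(off,f,p): return np.array(off)+(np.array(p,float)+.5)/f-.5
def rz(a):return R.from_euler('z',a).as_matrix()
E
cat > fit.py <<'E'
from h import *
tb=lambda *p:px((235,195),10,p); sb=lambda *p:px((350,235),8,p)
tp=lambda *p:px((340,232),10,p); sp=lambda *p:px((220,205),9,p)
# block: top obs corners in image order
T=[tb(108,205),tb(287,105),tb(422,338),tb(248,440)]
S=[None]
def corners(v,w,h,z):return np.array([[a*w/2,b*h/2,0] for a,b in((1,1),(1,-1),(-1,-1),(-1,1))])@rz(v[2]).T+[v[0],v[1],z]
# which: slot long axis (80) runs in top img from upper-left to lower-right
Sob=[sb(98,238),sb(225,395),sb(435,348)]
x0=[500,170,.5]
print(proj("top",corners(x0,80,60,48)),T)
best=None
import itertools
def res(v,full=False,ct=1,cs=1):
    C=corners(v,80,60,48);a=proj("top",C);b=proj("scene",C)
    # nearest matching
    r=[]
    for o in T: r.append(ct*min((a-o),key=np.linalg.norm))
    for o in Sob:r.append(cs*min((b-o),key=np.linalg.norm))
    return np.ravel(r)
for g in(.4,.5,.6,-.5,1.,-1.):
  for nm,ct,cs in(("both",1,1),("top",1,0),("scene",0,1)):
    q=least_squares(lambda v:res(v,ct=ct,cs=cs),[490,155,g],x_scale=[1,1,.01]);print(g,nm,q.x.round(3),q.cost.round(2),q.fun.round(1) if nm=="both" else "")
E
python3 fit.py
```

```text
[[243.65247379 246.01334176]
 [261.26462604 236.383455  ]
 [274.03810987 259.67834842]
 [256.40456256 269.39273559]] [array([245.35, 215.05]), array([263.25, 205.05]), array([276.75, 228.35]), array([259.35, 238.55])]
0.4 both [ 5.77653e+02  1.80296e+02 -4.00000e-01] 399.12 [  6.2  -4.  -11.7   6.   -6.9  -9.6   0.1   4.6   8.1   6.8  -7.8 -12.8
  -8.3   1.8]
0.4 top [573.511 197.743  -1.041] 233.78 
0.4 scene [ 5.75609e+02  1.73364e+02 -4.20000e-02] 169.84 
0.5 both [ 5.77321e+02  1.80166e+02 -1.94000e-01] 379.88 [  3.   -2.7   4.6  11.1  -8.9 -12.2   3.4   3.5  10.6   9.3  -5.3 -10.4
  -3.6   1.1]
0.5 top [ 5.77838e+02  1.82451e+02 -2.34000e-01] 204.89 
0.5 scene [ 5.75609e+02  1.73364e+02 -4.20000e-02] 169.84 
0.6 both [ 5.77321e+02  1.80166e+02 -1.94000e-01] 379.88 [  3.   -2.7   4.6  11.1  -8.9 -12.2   3.4   3.5  10.6   9.3  -5.3 -10.4
  -3.6   1.1]
0.6 top [5.93788e+02 1.63209e+02 5.26000e-01] 0.39 
0.6 scene [ 5.75607e+02  1.73359e+02 -4.20000e-02] 169.84 
-0.5 both [ 5.71632e+02  1.59551e+02 -2.80000e-01] 438.96 [ 11.2  -1.4  -6.7   8.6  -1.1  -9.3 -10.3   0.5  -0.1   5.9  10.8  -6.9
 -15.4  -1. ]
-0.5 top [584.889 186.593  -1.851] 203.11 
-0.5 scene [ 5.75469e+02  1.72728e+02 -5.20000e-01] 203.63 
1.0 both [5.95095e+02 1.63168e+02 5.23000e-01] 1.87 [ 0.6 -0.2 -0.  -0.1 -0.3 -0.6 -0.2 -0.8 -0.1 -1.2  0.3 -0.1 -0.  -0.8]
1.0 top [577.531 174.788  -0.618] 153.31 
1.0 scene [5.97492e+02 1.63233e+02 5.19000e-01] 0.41 
-1.0 both [595.518 166.101  -1.041] 79.59 [-1.7  4.3  3.4  0.9 -0.  -5.4 -5.6 -2.1 -1.1  2.6 -4.6 -1.4  3.3 -4.3]
-1.0 top [584.889 186.593  -1.851] 203.11 
-1.0 scene [598.95  168.494  -1.072] 27.49
```

```bash
cat > fit2.py <<'E'
from h import *
tb=lambda *p:px((235,195),10,p); sb=lambda *p:px((350,235),8,p)
tp=lambda *p:px((340,232),10,p); sp=lambda *p:px((220,205),9,p)
# tab drawn corners in predicted
def tab(v,z):return np.array([[a*14,b*6,0] for a,b in((1,1),(1,-1),(-1,-1),(-1,1))])@rz(v[2]).T+[v[0],v[1],z]
v=[595.1,163.2,.523]
inv=lambda q,off,f:((q-np.array(off)+.5)*f-.5).round(0)
for z in(106,48):
  print(z,"scene",inv(proj("scene",tab(v,z)),(350,235),8).tolist(),"top",inv(proj("top",tab(v,z)),(235,195),10).tolist())
# pin: groove & head
def res(v,full=0):
  g=np.array(v[:3]);y=np.array([-np.sin(v[3]),np.cos(v[3]),0]);h=g-76*y
  return np.ravel([proj("top",g)[0]-tp(166,190),proj("scene",g)[0]-sp(391,238),proj("top",h)[0]-tp(400,277),proj("scene",h)[0]-sp(160,157)])
q=least_squares(res,[520,-60,70,-.3]);print(q.x.round(3),q.fun.round(2))
E
python3 fit2.py
```

```text
106 scene [[319.0, 125.0], [277.0, 135.0], [229.0, 80.0], [270.0, 70.0]] top [[205.0, 214.0], [242.0, 193.0], [290.0, 276.0], [254.0, 297.0]]
48 scene [[307.0, 308.0], [266.0, 318.0], [219.0, 261.0], [259.0, 251.0]] top [[226.0, 237.0], [260.0, 218.0], [307.0, 297.0], [272.0, 317.0]]
[ 5.05765e+02 -1.20587e+02  6.90350e+01 -3.76000e-01] [ 0.17 -0.4   0.25 -0.43  0.65  0.19  0.42  0.51]
```

```bash
cat > fit3.py <<'E'
from h import *
tp=lambda *p:px((340,232),10,p); sp=lambda *p:px((220,205),9,p)
def tri(t,s):
  q=least_squares(lambda g:np.ravel([proj("top",g)[0]-t,proj("scene",g)[0]-s]),[505,-120,70]);return q.x
y=-.376;Y=np.array([-np.sin(y),np.cos(y),0]);X=np.array([np.cos(y),np.sin(y),0]);g=np.array([505.8,-120.6,69])
for n,t,s in(("lugHead",(342,300),(235,128)),("lug2",(203,250),(367,165)),("lug2+",(243,150),(310,205)),("lugH+",(385,195),(160,168))):
  p=tri(tp(*t),sp(*s));print(n,p.round(1),"rel x,y,z",(X@(p-g)).round(1),(Y@(p-g)).round(1),(p-g)[2].round(1))
from cell import robot
s=robot.read_state();M=R.from_rotvec(s["tcp_rot"]).as_matrix();print(M.round(3),s["time"])
h=np.arctan2(M[1,0],M[0,0]);print("heading x",h,"clip y",.523+np.pi/2,.523-np.pi/2,"pin y",-.376+np.pi/2,-.376-np.pi/2)
E
python3 fit3.py
```

```text
lugHead [ 471.8 -171.7   77.4] rel x,y,z -12.9 -60.0 8.4
lug2 [ 486.8 -131.1   77.9] rel x,y,z -13.8 -16.7 8.9
lug2+ [ 515.4 -140.    82.1] rel x,y,z 16.0 -14.6 13.1
lugH+ [ 502.3 -183.3   82. ] rel x,y,z 19.8 -59.6 13.0
[[ 0.411 -0.001 -0.912]
 [ 0.912 -0.002  0.411]
 [-0.002 -1.     0.   ]] 0.1
heading x 1.1470372594898506 clip y 2.0937963267948967 -1.0477963267948964 pin y 1.1947963267948967 -1.9467963267948964
```

Run:
```python
import cv2
a=cv2.imread("pics/scene0.png");b=cv2.imread("pics/top0.png")
def c(im,x,y,w,h,f,n):cv2.imwrite(n,cv2.resize(im[y:y+h,x:x+w],None,fx=f,fy=f,interpolation=cv2.INTER_CUBIC))
c(a,232,215,42,32,18,"pics/s_pin2.png")
```

```text
(no output)
```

View pics/s_pin2.png

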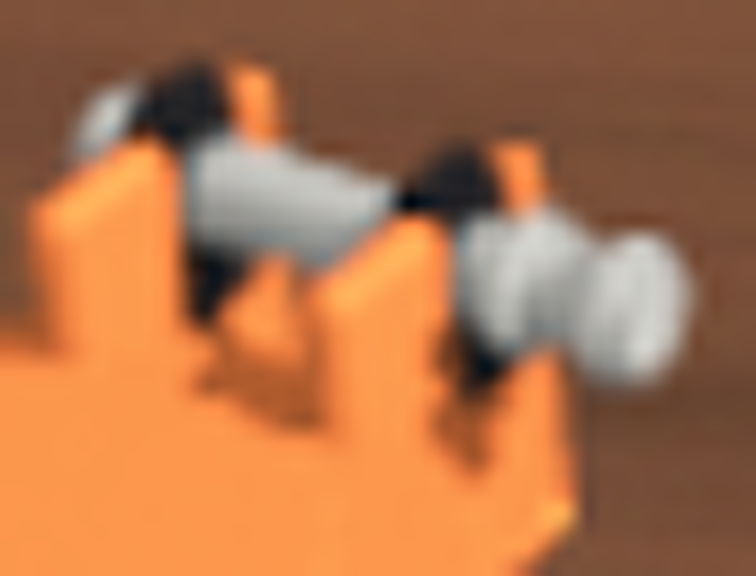

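```bash
cat >> h.py <<'E'
def plan(tgt,hd,n,grip,k=0):
    from cell import robot
    s=robot.read_state();p=np.array(s["tcp_pos"]);M=R.from_rotvec(s["tcp_rot"])
    hx=M.apply([1,0,0]);h=np.arctan2(hx[1],hx[0])
    # target orientation: exactly down
    c,sn=np.cos(hd),np.sin(hd)
    T=R.from_matrix(np.array([[c,0,-sn],[sn,0,c],[0,-1,0]]))
    rv=(M.inv()*T).as_rotvec()/n;d=(np.array(tgt)-p)/n
    print("t",s["time"],"from",p.round(1),"h",h.round(3),"F",s["ft_force"].round(2),"w",round(s["width"],1))
    C=M
    for i in range(n):
        l=C.inv().apply(d)/1000
        print(" ".join("%.4f"%x for x in l)," ".join("%.3f"%x for x in rv),grip,end="; " if (i+1)%5 else "\n")
        C=C*R.from_rotvec(rv)
    print()
E
python3 -c "
from h import *
plan([595,163,180],2.094,20,0)"
```

```text
t 0.1 from [246.6 546.7 235.6] h 1.147 F [-0.55  0.88 -0.46] w 87.9
-0.0103 0.0028 -0.0238 -0.000 -0.047 -0.000 0; -0.0114 0.0028 -0.0233 -0.000 -0.047 -0.000 0; -0.0125 0.0028 -0.0227 -0.000 -0.047 -0.000 0; -0.0136 0.0028 -0.0221 -0.000 -0.047 -0.000 0; -0.0146 0.0028 -0.0214 -0.000 -0.047 -0.000 0
-0.0156 0.0028 -0.0207 -0.000 -0.047 -0.000 0; -0.0166 0.0028 -0.0199 -0.000 -0.047 -0.000 0; -0.0175 0.0028 -0.0191 -0.000 -0.047 -0.000 0; -0.0184 0.0028 -0.0183 -0.000 -0.047 -0.000 0; -0.0192 0.0028 -0.0174 -0.000 -0.047 -0.000 0
-0.0200 0.0028 -0.0164 -0.000 -0.047 -0.000 0; -0.0208 0.0028 -0.0155 -0.000 -0.047 -0.000 0; -0.0215 0.0028 -0.0145 -0.000 -0.047 -0.000 0; -0.0222 0.0028 -0.0134 -0.000 -0.047 -0.000 0; -0.0228 0.0028 -0.0124 -0.000 -0.047 -0.000 0
-0.0233 0.0028 -0.0113 -0.000 -0.047 -0.000 0; -0.0238 0.0028 -0.0102 -0.000 -0.047 -0.000 0; -0.0243 0.0028 -0.0090 -0.000 -0.047 -0.000 0; -0.0247 0.0028 -0.0079 -0.000 -0.047 -0.000 0; -0.0250 0.0028 -0.0067 -0.000 -0.047 -0.000 0
```

Call:
step_arm(
  deltas="-0.010 0.003 -0.024 0 -0.047 0 0; -0.011 0.003 -0.023 0 -0.047 0 0; -0.0125 0.003 -0.023 0 -0.047 0 0; -0.0135 0.003 -0.022 0 -0.047 0 0; -0.0145 0.003 -0.021 0 -0.047 0 0",
  squeeze=40,
)

```text
time: 0.52
tcp_pos: [334.5, 450.8, 220.9]
tcp_rot: [-1.292, -1.07, 1.072]
ft_force: [0.1, -0.2, -0.3]
width: 87.8
```

Call:
step_arm(
  deltas="-0.0155 0.003 -0.021 0 -0.047 0 0; -0.0165 0.003 -0.020 0 -0.047 0 0; -0.0175 0.003 -0.019 0 -0.047 0 0; -0.0185 0.003 -0.018 0 -0.047 0 0; -0.019 0.003 -0.0175 0 -0.047 0 0",
)

```text
time: 0.93
tcp_pos: [421.5, 354.8, 206.0]
tcp_rot: [-1.186, -1.244, 1.246]
ft_force: [0.9, 0.1, 0.5]
width: 88.0
```

Call:
step_arm(
  deltas="-0.020 0.003 -0.0165 0 -0.047 0 0; -0.021 0.003 -0.0155 0 -0.047 0 0; -0.0215 0.003 -0.0145 0 -0.047 0 0; -0.022 0.003 -0.0135 0 -0.047 0 0; -0.023 0.003 -0.0125 0 -0.047 0 0",
)

```text
time: 1.35
tcp_pos: [508.5, 258.3, 191.0]
tcp_rot: [-1.061, -1.414, 1.416]
ft_force: [-0.5, 0.8, -0.7]
width: 88.2
```

Call:
step_arm(
  deltas="-0.0235 0.003 -0.0115 0 -0.047 0 0; -0.024 0.003 -0.010 0 -0.047 0 0; -0.0245 0.003 -0.009 0 -0.047 0 0; -0.0245 0.003 -0.008 0 -0.047 0 0; -0.025 0.003 -0.007 0 -0.047 0 0",
)

```text
time: 1.77
tcp_pos: [595.5, 161.7, 175.9]
tcp_rot: [-0.917, -1.579, 1.58]
ft_force: [-0.4, 0.8, -0.0]
width: 87.4
```

```bash
cat > pic.py <<'E'
import sys,cv2,pickle
from cell import robot
tag=sys.argv[1]
for a in sys.argv[2:]:
    n,x,y,w,h,f=a.split(",");x,y,w,h,f=map(int,(x,y,w,h,f))
    d=robot.get_image(n);im=d["img"][:,:,::-1]
    cv2.imwrite(f"pics/{tag}_{n}.png",cv2.resize(im[y:y+h,x:x+w],None,fx=f,fy=f,interpolation=cv2.INTER_CUBIC))
E
python3 -c "
from h import *
plan([595,163,130],2.094,5,0)"
python3 pic.py a scene,330,180,120,110,6 top,215,175,90,80,7
```

```text
t 1.7667 from [595.5 161.7 175.9] h 2.089 F [-0.44  0.8  -0.02] w 87.4
0.0003 0.0092 -0.0000 -0.000 -0.001 0.000 0; 0.0003 0.0092 -0.0000 -0.000 -0.001 0.000 0; 0.0003 0.0092 -0.0000 -0.000 -0.001 0.000 0; 0.0003 0.0092 -0.0000 -0.000 -0.001 0.000 0; 0.0003 0.0092 -0.0000 -0.000 -0.001 0.000 0
```

View pics/a_scene.png

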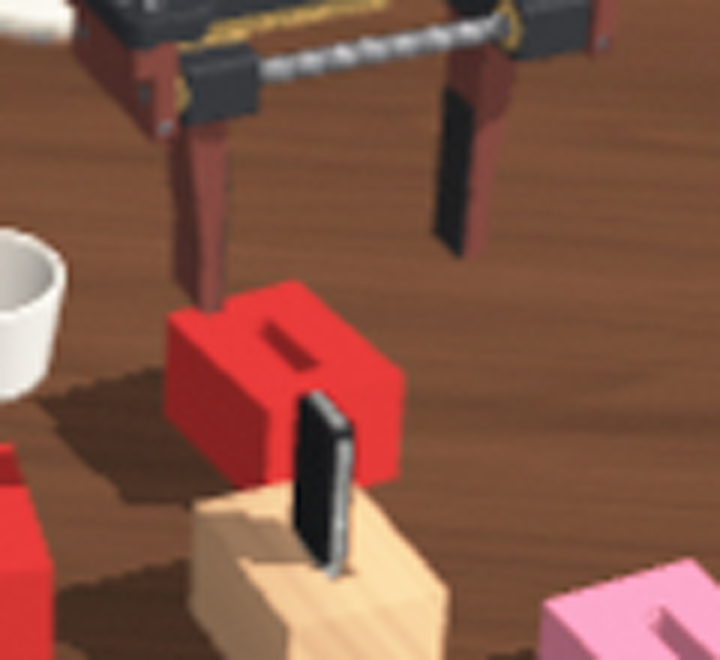

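View pics/a_top.png

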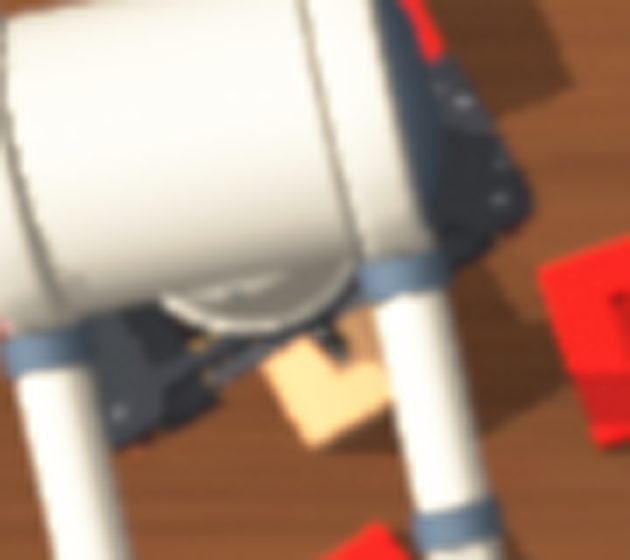

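Run:
```python
from h import *
h=2.089;X=np.array([np.cos(h),np.sin(h),0]);c=np.array([595.5,161.7,162])
for z in (176-14,):
  for d in(-44,-57,44,57):
    for w in(-10,10):
      p=c+d*X+w*np.array([-X[1],X[0],0]);print(d,w,((proj("scene",p)[0]-[330,180]+.5)*6-.5).round(0))
```

```text
-44 -10 [222. 307.]
-44 10 [197. 278.]
-57 -10 [186. 315.]
-57 10 [161. 286.]
44 -10 [459. 257.]
44 10 [431. 229.]
57 -10 [493. 249.]
57 10 [465. 222.]
```

Call:
step_arm(
  deltas="0.001 0.018 -0.001 0 -0.001 0 0; 0 0.018 0 0 -0.001 0 0; 0 0.018 0 0 -0.001 0 0; 0 0.018 0 0 -0.001 0 0; 0 0.015 0 0 -0.001 0 0",
)

```text
time: 2.28
tcp_pos: [594.3, 164.8, 87.8]
tcp_rot: [-0.914, -1.58, 1.582]
ft_force: [-0.7, -1.1, -0.7]
width: 87.6
```

```bash
python3 -c "
from h import *
plan([596.5,163.2,87],2.094,5,0)"
python3 pic.py b scene,330,205,90,100,6
```

```text
t 2.2833 from [594.3 164.8  87.8] h 2.092 F [-0.7  -1.12 -0.73] w 87.6
-0.0005 0.0002 -0.0002 -0.000 -0.000 0.000 0; -0.0005 0.0002 -0.0002 -0.000 -0.000 0.000 0; -0.0005 0.0002 -0.0002 -0.000 -0.000 0.000 0; -0.0005 0.0002 -0.0002 -0.000 -0.000 0.000 0; -0.0005 0.0002 -0.0002 -0.000 -0.000 0.000 0
```

View pics/b_scene.png

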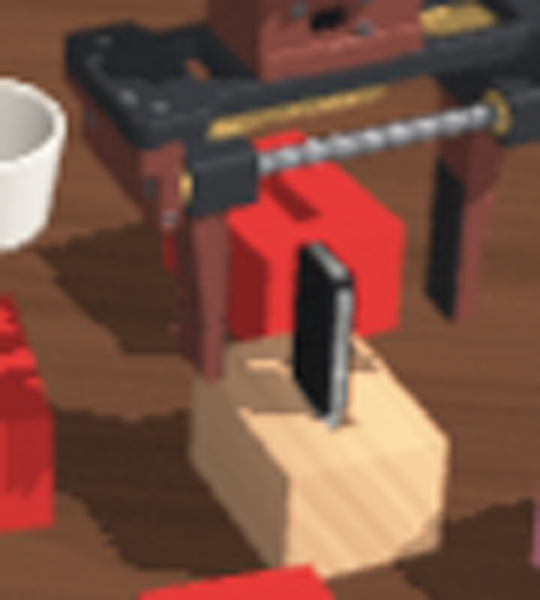

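Call:
step_arm(
  deltas="0 0 -0.001 0 0 0 120; 0 0 0 0 0 0 180; 0 0 0 0 0 0 240; 0 0 0 0 0 0 255; 0 0 0 0 0 0 255",
  squeeze=8,
)

```text
time: 2.75
tcp_pos: [596.8, 165.0, 91.1]
tcp_rot: [-0.917, -1.584, 1.581]
ft_force: [-0.5, -0.5, -0.2]
width: 58.3
```

Call:
step_arm(
  deltas="0 0 0 0 0 0 255; 0 0 0 0 0 0 255; 0 0 0 0 0 0 255; 0 0 0 0 0 0 255; 0 0 0 0 0 0 255",
)

```text
time: 3.17
tcp_pos: [596.2, 164.7, 89.6]
tcp_rot: [-0.916, -1.582, 1.582]
ft_force: [-0.7, -0.5, -0.1]
width: 24.4
```

Call:
step_arm(
  deltas="0 0 0 0 0 0 255; 0 0 0 0 0 0 255; 0 0 0 0 0 0 255; 0 0 0 0 0 0 255; 0 0 0 0 0 0 255",
)

```text
time: 3.58
tcp_pos: [596.2, 164.7, 89.5]
tcp_rot: [-0.916, -1.582, 1.582]
ft_force: [0.3, 0.3, -1.3]
width: 12.1
```

```bash
python3 -c "
from h import *
plan([596.5,163.2,87],2.094,1,0)"
python3 pic.py c scene,330,205,90,100,6
```

```text
t 3.5833 from [596.2 164.7  89.5] h 2.092 F [ 0.27  0.32 -1.26] w 12.1
-0.0015 0.0025 0.0005 -0.000 -0.002 0.000 0;
```

View pics/c_scene.png

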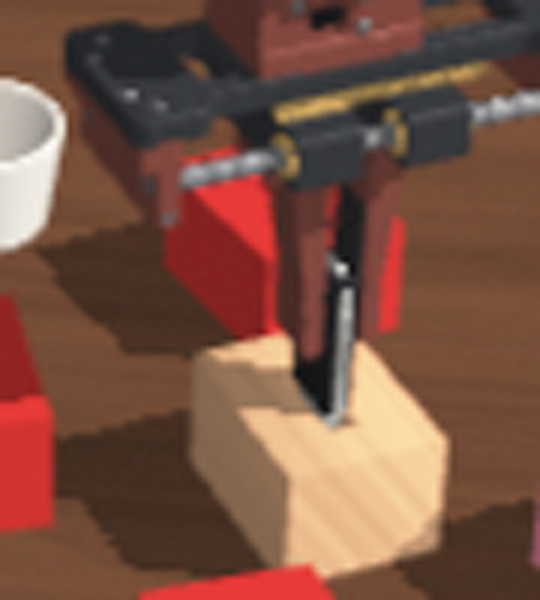

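Call:
step_arm(
  deltas="0 0 0 0 0 0 255; 0 0 0 0 0 0 255; 0 -0.004 0 0 0 0 255; 0 -0.008 0 0 0 0 255; 0 -0.012 0 0 0 0 255",
  squeeze=45,
)

```text
time: 4.05
tcp_pos: [595.7, 164.6, 113.4]
tcp_rot: [-0.914, -1.58, 1.583]
ft_force: [0.1, -1.1, -1.2]
width: 11.8
```

Call:
step_arm(
  deltas="0 -0.015 0 0 0 0 255; 0 -0.015 0 0 0 0 255; 0 -0.015 0 0 0 0 255; 0 -0.015 0 0 0 0 255; 0 -0.006 0 0 0 0 255",
)

```text
time: 4.47
tcp_pos: [597.2, 164.9, 184.1]
tcp_rot: [-0.92, -1.586, 1.58]
ft_force: [0.0, -1.0, 0.8]
width: 12.1
```

```bash
python3 -c "
from h import *
plan([505.8,-120.6,180],1.195,20,255)"
python3 pic.py d scene,330,165,90,100,6
```

```text
t 4.4667 from [597.2 164.9 184.1] h 2.092 F [ 0.03 -0.95  0.77] w 12.1
-0.0101 0.0002 0.0111 0.000 0.045 0.000 255; -0.0106 0.0002 0.0106 0.000 0.045 0.000 255; -0.0111 0.0002 0.0101 0.000 0.045 0.000 255; -0.0115 0.0002 0.0096 0.000 0.045 0.000 255; -0.0119 0.0002 0.0091 0.000 0.045 0.000 255
-0.0123 0.0002 0.0085 0.000 0.045 0.000 255; -0.0127 0.0002 0.0080 0.000 0.045 0.000 255; -0.0130 0.0002 0.0074 0.000 0.045 0.000 255; -0.0134 0.0002 0.0068 0.000 0.045 0.000 255; -0.0136 0.0002 0.0062 0.000 0.045 0.000 255
-0.0139 0.0002 0.0056 0.000 0.045 0.000 255; -0.0141 0.0002 0.0050 0.000 0.045 0.000 255; -0.0144 0.0002 0.0043 0.000 0.045 0.000 255; -0.0145 0.0002 0.0037 0.000 0.045 0.000 255; -0.0147 0.0002 0.0030 0.000 0.045 0.000 255
-0.0148 0.0002 0.0024 0.000 0.045 0.000 255; -0.0149 0.0002 0.0017 0.000 0.045 0.000 255; -0.0150 0.0002 0.0010 0.000 0.045 0.000 255; -0.0150 0.0002 0.0004 0.000 0.045 0.000 255; -0.0150 0.0002 -0.0003 0.000 0.045 0.000 255
```

View pics/d_scene.png

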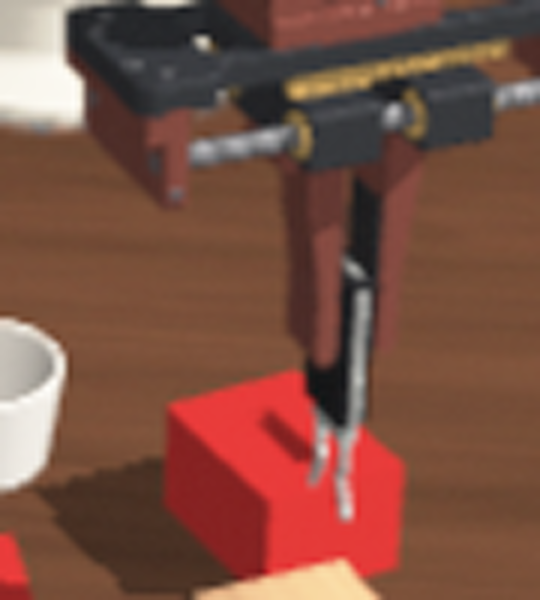

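```bash
cat > cl.py <<'E'
from h import *
def clip(tcp,h,dz=54.5,dx=0,dy=0):
    X=np.array([np.sin(h),-np.cos(h),0]);Y=np.array([np.cos(h),np.sin(h),0])
    s=np.array(tcp)+dx*X+dy*Y-[0,0,dz]
    P={"tip+":s+12.5*X-[0,0,24],"tip-":s-12.5*X-[0,0,24],"tabbot":s+[0,0,13]+14*X+6*Y,"tabbot2":s+[0,0,13]+14*X-6*Y,"tabbot3":s+[0,0,13]-14*X-6*Y,"tabtop":s+[0,0,71]+14*X+6*Y,"tabtop2":s+[0,0,71]+14*X-6*Y,"seat":s}
    return P
def show(tcp,h,off,f,cam="scene",**k):
    for n,p in clip(tcp,h,**k).items():print(n,((proj(cam,p)[0]-off+.5)*f-.5).round(0))
E
python3 -c "
from cl import *
show([597.2,164.9,184.1],2.092,(330,165),6)"
python3 - <<'E'
import cv2
from cell import robot
im=cv2.imread('pics/d_scene.png')[200:540,250:420]
cv2.imwrite('pics/d2.png',cv2.resize(im,None,fx=1.75,fy=1.75))
print(robot.read_state()["tcp_pos"])
E
```

```text
tip+ [346. 520.]
tip- [313. 483.]
tabbot [370. 427.]
tabbot2 [338. 434.]
tabbot3 [301. 393.]
tabtop [380. 276.]
tabtop2 [347. 282.]
seat [333. 442.]
[597.38432408 164.98512822 184.30152375]
```

View pics/d2.png

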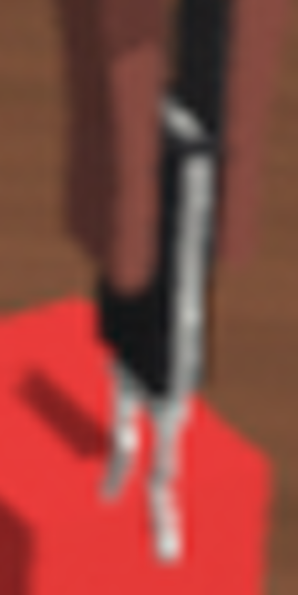

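```bash
python3 pic.py d top,215,165,90,80,8
```

```text
(no output)
```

View pics/d_top.png

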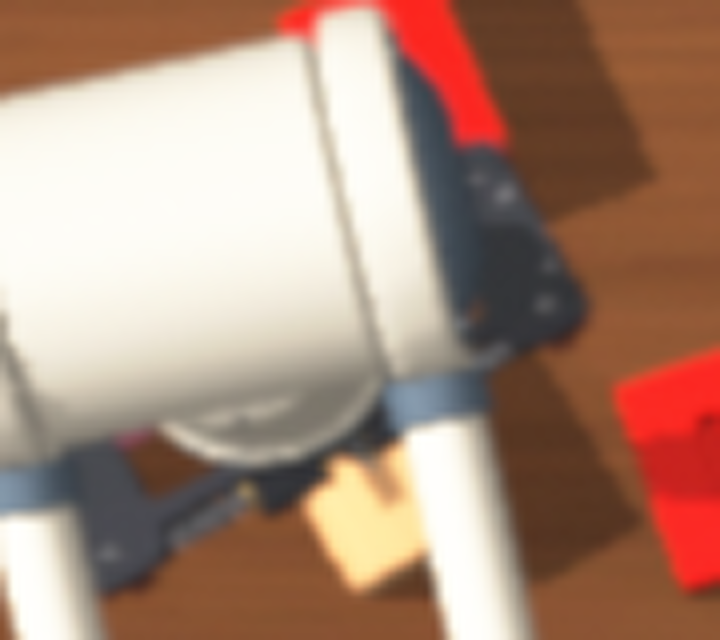

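Run:
```python
from h import *
for z in(0,15,40):print(z,proj("top",[0,0,z]),proj("scene",[0,0,z]))
import cv2
im=cv2.imread("pics/top0.png")[370:480,260:380];cv2.imwrite("pics/base_t.png",cv2.resize(im,None,fx=5,fy=5,interpolation=cv2.INTER_CUBIC))
im=cv2.imread("pics/scene0.png")[80:200,290:400];cv2.imwrite("pics/base_s.png",cv2.resize(im,None,fx=5,fy=5,interpolation=cv2.INTER_CUBIC))
```

```text
0 [[316.03849006 417.53465997]] [[341.51090782 170.20338832]]
15 [[316.20145953 419.21160562]] [[341.539751   165.90444569]]
40 [[316.48147543 422.09293445]] [[341.5880767  158.64981252]]
```

View pics/base_t.png

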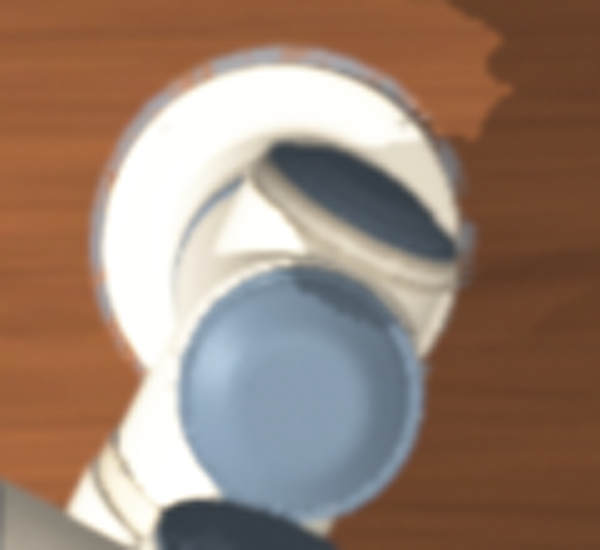

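Run:
```python
import cv2
im=cv2.imread("pics/top0.png")[242:266,346:386];cv2.imwrite("pics/pt.png",cv2.resize(im,None,fx=19,fy=19,interpolation=cv2.INTER_CUBIC))
```

```text
(no output)
```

View pics/pt.png

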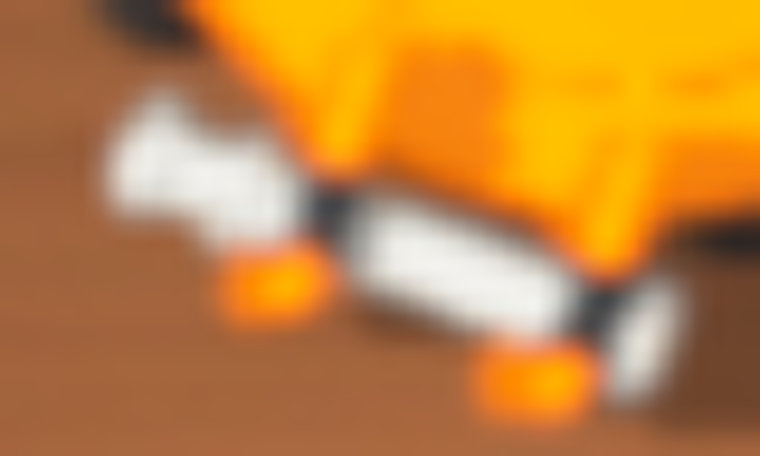

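Run:
```python
from h import *
for bv in(0,.7):
 for wh in(1,.3):
  def res(v):
    g=np.array(v[:3]);y=np.array([-np.sin(v[3]),np.cos(v[3]),0]);h=g-76*y
    return np.ravel([proj("top",g)[0]-[355.8,250.6+bv],proj("scene",g)[0]-[263.7,230.8],wh*(proj("top",h)[0]-[379.7,259.4+bv]),wh*(proj("scene",h)[0]-[237.4,221.7])])
  q=least_squares(res,[520,-60,70,-.3]);print(bv,wh,q.x.round(3),q.fun.round(2))
```

```text
0 1 [ 5.05054e+02 -1.19748e+02  6.96120e+01 -3.66000e-01] [ 0.27 -0.22 -0.04 -0.57  0.34  0.03  0.56  0.62]
0 0.3 [ 5.04663e+02 -1.19645e+02  6.80660e+01 -3.65000e-01] [ 0.17 -0.07  0.09 -0.09  0.07  0.05  0.21  0.33]
0.7 1 [ 5.03074e+02 -1.20197e+02  6.83940e+01 -3.65000e-01] [ 0.37 -0.24  0.03 -0.57  0.44 -0.01  0.66  0.63]
0.7 0.3 [ 5.02698e+02 -1.20066e+02  6.68330e+01 -3.65000e-01] [ 0.27 -0.09  0.17 -0.08  0.09  0.03  0.24  0.34]
```

```bash
python3 -c "
from h import *
plan([504,-119.9,180],1.204,20,255)"
```

```text
t 4.5667 from [597.1 164.9 182.5] h 2.092 F [ 0.34 -0.   -1.35] w 11.6
-0.0100 0.0001 0.0111 0.000 0.044 0.000 255; -0.0105 0.0001 0.0107 0.000 0.044 0.000 255; -0.0110 0.0001 0.0102 0.000 0.044 0.000 255; -0.0114 0.0001 0.0097 0.000 0.044 0.000 255; -0.0118 0.0001 0.0092 0.000 0.044 0.000 255
-0.0122 0.0001 0.0086 0.000 0.044 0.000 255; -0.0126 0.0001 0.0081 0.000 0.044 0.000 255; -0.0130 0.0001 0.0075 0.000 0.044 0.000 255; -0.0133 0.0001 0.0069 0.000 0.044 0.000 255; -0.0136 0.0001 0.0063 0.000 0.044 0.000 255
-0.0138 0.0001 0.0057 0.000 0.044 0.000 255; -0.0141 0.0001 0.0051 0.000 0.044 0.000 255; -0.0143 0.0001 0.0045 0.000 0.044 0.000 255; -0.0145 0.0001 0.0039 0.000 0.044 0.000 255; -0.0146 0.0001 0.0032 0.000 0.044 0.000 255
-0.0148 0.0001 0.0026 0.000 0.044 0.000 255; -0.0149 0.0001 0.0019 0.000 0.044 0.000 255; -0.0149 0.0001 0.0012 0.000 0.044 0.000 255; -0.0150 0.0001 0.0006 0.000 0.044 0.000 255; -0.0150 0.0001 -0.0001 0.000 0.044 0.000 255
```

Call:
step_arm(
  deltas="-0.010 0 0.011 0 0.044 0 255; -0.0105 0 0.0105 0 0.044 0 255; -0.011 0 0.010 0 0.044 0 255; -0.0115 0 0.0095 0 0.044 0 255; -0.012 0 0.009 0 0.044 0 255",
)

```text
time: 4.98
tcp_pos: [573.0, 91.6, 179.0]
tcp_rot: [-1.054, -1.423, 1.424]
ft_force: [-0.6, 0.2, -0.4]
width: 11.9
```

Call:
step_arm(
  deltas="-0.0122 0 0.0086 0 0.044 0 255; -0.0126 0 0.008 0 0.044 0 255; -0.013 0 0.0075 0 0.044 0 255; -0.0133 0 0.007 0 0.044 0 255; -0.0136 0 0.0063 0 0.044 0 255",
)

```text
time: 5.4
tcp_pos: [550.4, 20.8, 179.7]
tcp_rot: [-1.172, -1.265, 1.265]
ft_force: [-0.1, 0.3, -1.0]
width: 11.7
```

Call:
step_arm(
  deltas="-0.0138 0 0.0057 0 0.044 0 255; -0.014 0 0.005 0 0.044 0 255; -0.0143 0 0.0045 0 0.044 0 255; -0.0145 0 0.004 0 0.044 0 255; -0.0146 0 0.0032 0 0.044 0 255",
)

```text
time: 5.82
tcp_pos: [527.4, -50.2, 179.7]
tcp_rot: [-1.274, -1.103, 1.103]
ft_force: [-0.9, 0.6, -0.4]
width: 11.7
```

Call:
step_arm(
  deltas="-0.0148 0 0.0026 0 0.044 0 255; -0.0149 0 0.002 0 0.044 0 255; -0.015 0 0.0012 0 0.044 0 255; -0.015 0 0.0006 0 0.044 0 255; -0.015 0 0 0 0.044 0 255",
)

```text
time: 6.23
tcp_pos: [504.2, -121.6, 179.7]
tcp_rot: [-1.36, -0.938, 0.937]
ft_force: [-0.1, 0.1, 0.0]
width: 11.7
```

Call:
step_arm(
  deltas="0 0 0 0 0 0 255; 0 0 0 0 0 0 255; 0 0 0 0 0 0 255; 0 0 0 0 0 0 255; 0 0 0 0 0 0 255",
)

```text
time: 6.65
tcp_pos: [505.1, -119.7, 179.7]
tcp_rot: [-1.357, -0.942, 0.942]
ft_force: [-0.7, 0.6, -0.2]
width: 11.7
```

```bash
python3 -c "
from h import *
plan([504,-119.9,180],1.204,1,255)
from cell import robot
s=robot.read_state();print(s['tcp_pos'],R.from_rotvec(s['tcp_rot']).as_matrix().round(4))
from cl import *
show(s['tcp_pos'],1.204,(225,150),7)
"
python3 pic.py e scene,225,150,80,100,7 top,330,215,80,70,8
```

```text
t 6.65 from [ 505.1 -119.7  179.7] h 1.213 F [-0.67  0.58 -0.19] w 11.7
-0.0006 -0.0003 0.0009 0.000 0.009 0.000 255; 
[ 505.10070254 -119.66145129  179.65554706] [[ 3.501e-01  1.000e-04 -9.367e-01]
 [ 9.367e-01  2.000e-04  3.501e-01]
 [ 2.000e-04 -1.000e+00 -0.000e+00]]
tip+ [244. 500.]
tip- [289. 467.]
tabbot [248. 407.]
tabbot2 [218. 398.]
tabbot3 [269. 362.]
tabtop [234. 244.]
tabtop2 [203. 236.]
seat [261. 419.]
```

View pics/e_scene.png

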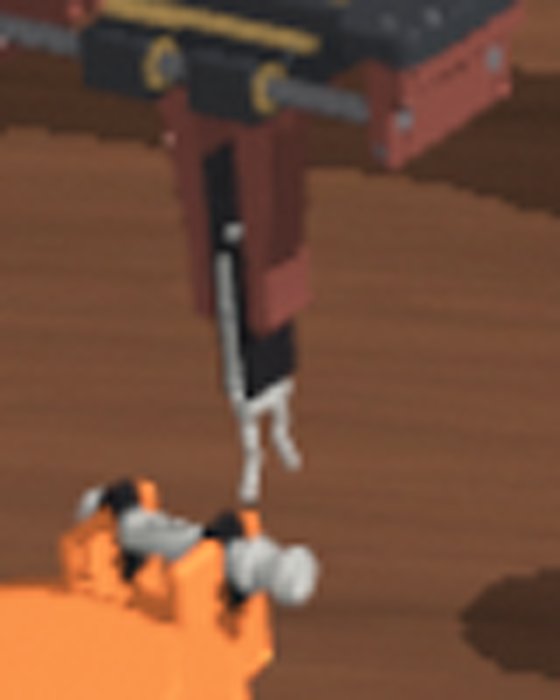

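View pics/e_top.png

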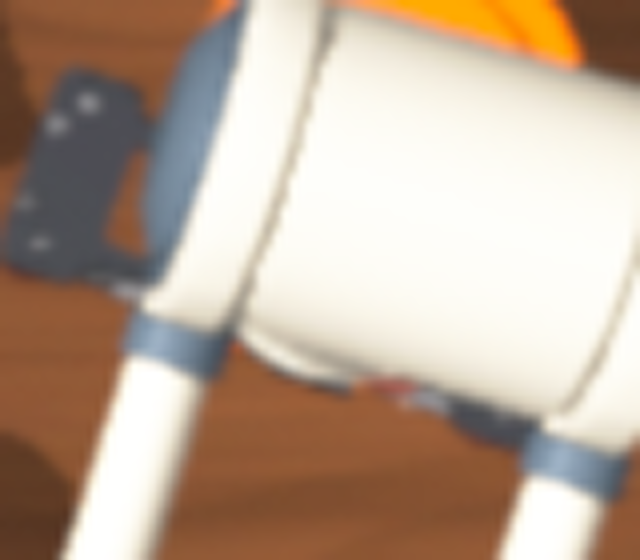

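```bash
python3 -c "
from h import *
for z in(64,66,68,70,72):
  a=((proj('scene',[505.1,-119.7,z])[0]-[225,150]+.5)*7-.5);b=((proj('scene',[505.1+.93*2,-119.7-.36*2,z])[0]-[225,150]+.5)*7-.5);c=((proj('scene',[505.1+.36*2,-119.7+.93*2,z])[0]-[225,150]+.5)*7-.5)
  print(z,a.round(1),'2mm X',(b-a).round(1),'2mm Y',(c-a).round(1))
im=__import__('cv2').imread('pics/e_scene.png')[440:640,50:350]
import cv2;cv2.imwrite('pics/e2.png',cv2.resize(im,None,fx=2.5,fy=2.5,interpolation=cv2.INTER_CUBIC))
"
```

```text
64 [274.9 579. ] 2mm X [-3.5  2.7] 2mm Y [4.8 1.5]
66 [274.5 573.9] 2mm X [-3.5  2.7] 2mm Y [4.8 1.5]
68 [274.1 568.8] 2mm X [-3.5  2.7] 2mm Y [4.8 1.5]
70 [273.6 563.7] 2mm X [-3.5  2.7] 2mm Y [4.9 1.5]
72 [273.2 558.6] 2mm X [-3.5  2.7] 2mm Y [4.9 1.5]
```

View pics/e2.png

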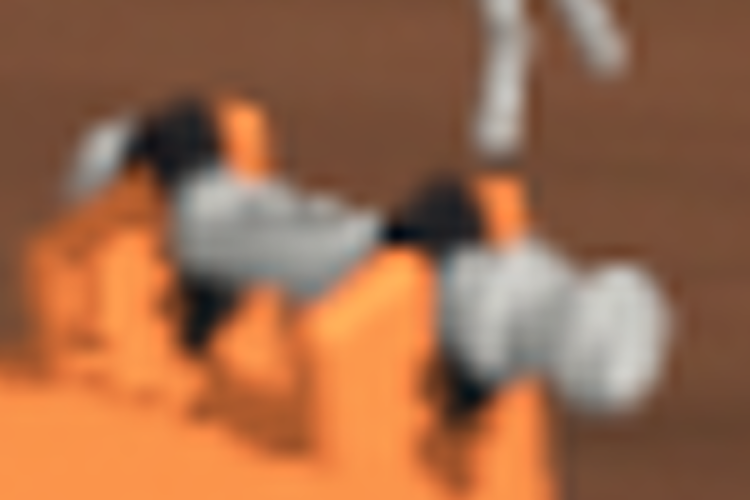

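Call:
step_arm(
  deltas="-0.0013 0.003 -0.001 0 0.008 0 255; 0 0.004 0 0 0 0 255; 0 0.004 0 0 0 0 255; 0 0.004 0 0 0 0 255; 0 0.003 0 0 0 0 255",
)

```text
time: 7.17
tcp_pos: [505.2, -121.8, 160.7]
tcp_rot: [-1.36, -0.934, 0.935]
ft_force: [0.4, 0.2, -1.1]
width: 11.9
```

Call:
step_arm(
  deltas="0 0 0 0 0 0 255; 0 0 0 0 0 0 255; 0 0 0 0 0 0 255; 0 0 0 0 0 0 255; 0 0 0 0 0 0 255",
)

```text
time: 7.58
tcp_pos: [505.6, -121.9, 161.9]
tcp_rot: [-1.361, -0.935, 0.935]
ft_force: [-0.3, -1.5, -0.5]
width: 11.9
```

```bash
python3 -c "
from h import *
plan([504,-119.9,180],1.204,1,255)
from cell import robot
s=robot.read_state();print(s['tcp_pos'])
from cl import *
show(s['tcp_pos'],1.204,(235,190),12)
"
python3 pic.py f scene,235,190,45,50,12
```

```text
t 7.5833 from [ 505.6 -121.9  161.9] h 1.204 F [-0.28 -1.47 -0.5 ] w 11.9
0.0013 -0.0181 0.0022 0.001 -0.000 0.000 255; 
[ 505.55251653 -121.88735485  161.94600062]
tip+ [295. 457.]
tip- [370. 399.]
tabbot [301. 301.]
tabbot2 [249. 285.]
tabbot3 [336. 223.]
tabtop [276.  26.]
tabtop2 [224.  12.]
seat [324. 320.]
```

View pics/f_scene.png

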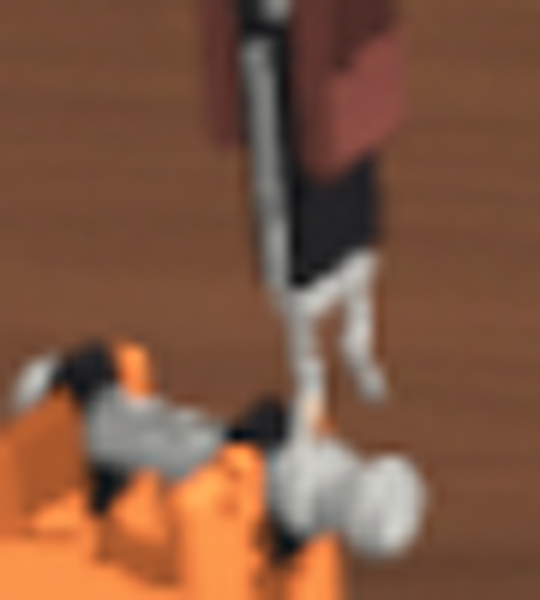

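Call:
step_arm(
  deltas="0 0.0015 0 0 0 0 255; 0 0.0015 0 0 0 0 255; 0 0.0015 0 0 0 0 255; 0 0.0015 0 0 0 0 255; 0 0.0015 0 0 0 0 255",
)

```text
time: 8.05
tcp_pos: [505.4, -121.8, 153.8]
tcp_rot: [-1.36, -0.935, 0.935]
ft_force: [-0.1, -0.1, -0.2]
width: 11.8
```

Call:
step_arm(
  deltas="0 0.0015 0 0 0 0 255; 0 0.0015 0 0 0 0 255; 0 0.0015 0 0 0 0 255; 0 0.0005 0 0 0 0 255; 0 0 0 0 0 0 255",
)

```text
time: 8.47
tcp_pos: [505.3, -121.8, 148.9]
tcp_rot: [-1.36, -0.935, 0.935]
ft_force: [0.6, 0.6, -0.8]
width: 11.9
```

```bash
python3 pic.py g scene,235,190,45,50,12
```

```text
(no output)
```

View pics/g_scene.png

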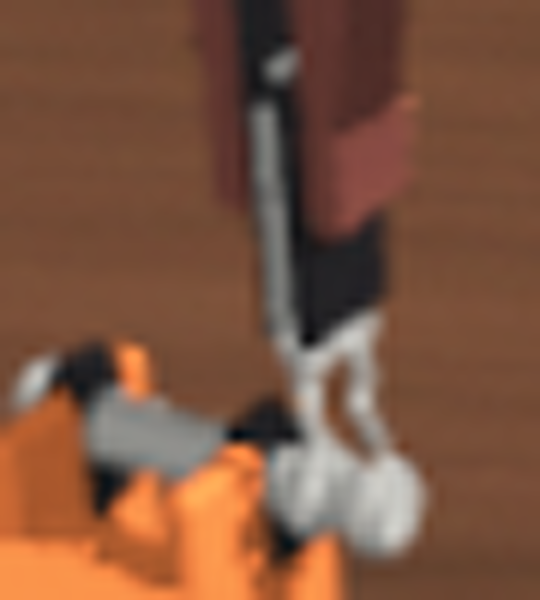

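```bash
python3 -c "
import cv2
im=cv2.imread('pics/g_scene.png')[290:580,220:460]
cv2.imwrite('pics/g2.png',cv2.resize(im,None,fx=2.5,fy=2.0,interpolation=cv2.INTER_CUBIC))"
```

```text
(no output)
```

View pics/g2.png

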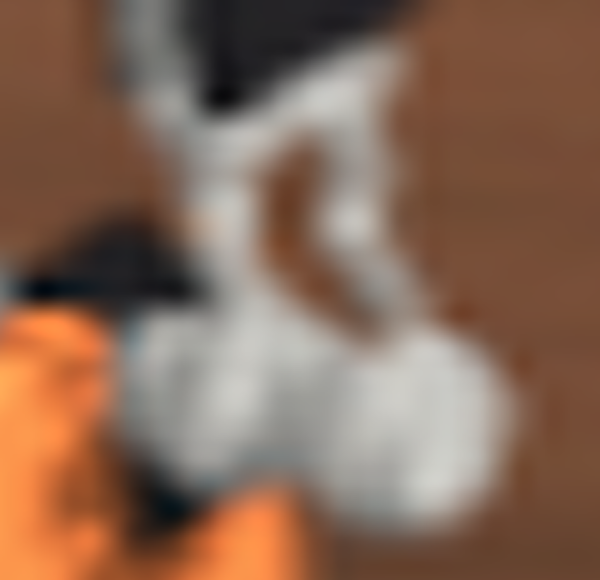

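```bash
cat > ov.py <<'E'
from h import *
import sys
def draw(im,off,f,g,yaw,col,ends=(-11,-5.5,5.5,11)):
    Y=np.array([-np.sin(yaw),np.cos(yaw),0]);X=np.array([np.cos(yaw),np.sin(yaw),0]);Z=np.array([0,0,1.])
    t=np.linspace(0,2*np.pi,60)
    for e in ends:
        P=np.array(g)+e*Y+10*(np.cos(t)[:,None]*X+np.sin(t)[:,None]*Z)
        q=((proj("scene",P)-off+.5)*f-.5)
        cv2.polylines(im,[q.round().astype(int)],True,col,1,cv2.LINE_AA)
a=cv2.imread("pics/scene0.png")
off=np.array([250,217]);f=22
im=cv2.resize(a[217:243,250:276],None,fx=f,fy=f,interpolation=cv2.INTER_CUBIC)
k=[im.copy() for _ in range(1)]
draw(k[0],off,f,[505.4,-121.8,68],-.367,(255,0,0))
cv2.imwrite("pics/ov1.png",np.hstack([im[:,:400],k[0][:,:400]]) if 0 else k[0]);cv2.imwrite("pics/ov0.png",im)
E
python3 ov.py
```

```text
(no output)
```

View pics/ov1.png

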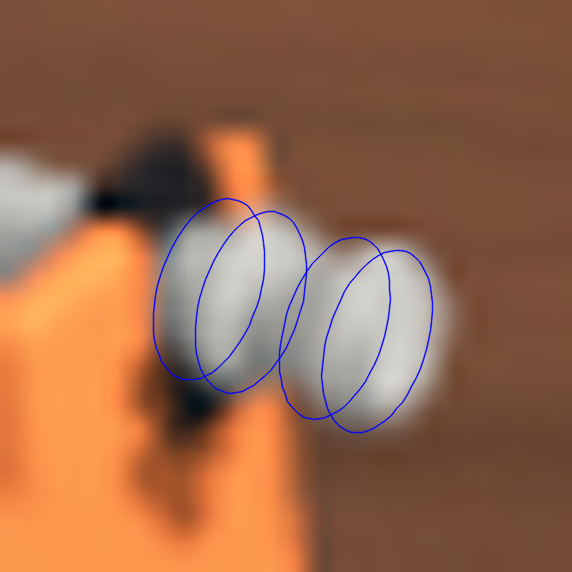

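View pics/ov0.png

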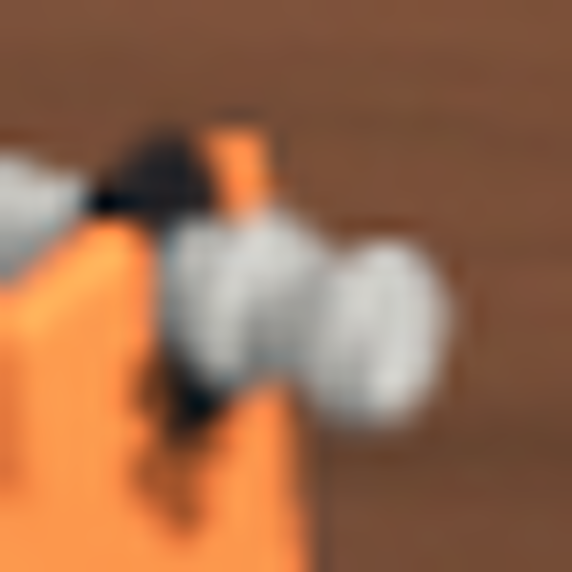

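```bash
cat > ov2.py <<'E'
from ov import *
from cl import clip
from cell import robot
s=robot.read_state();tcp=s["tcp_pos"];h=1.204;print(tcp)
def dclip(im,off,f,tcp,col,**k):
    X=np.array([np.sin(h),-np.cos(h),0]);Y=np.array([np.cos(h),np.sin(h),0]);Z=np.array([0,0,1.])
    seat=np.array(tcp)-[0,0,54.5]
    # legs outer/inner polylines at y=0
    for sg in(1,-1):
        for o in(0,4):
            P=[seat+sg*(7+o if 0 else 7+o)*X+0*Z,seat+sg*(5+o)*X-9*Z,seat+sg*(10.5+o)*X-24*Z]
            q=((proj("scene",P)-off+.5)*f-.5).round().astype(int);cv2.polylines(im,[q],False,col,1,cv2.LINE_AA)
    for y in(-6,6):
        P=[seat+a*X+y*Y+13*Z for a in(-14,14)]+[seat+a*X+y*Y+71*Z for a in(14,-14)]
        q=((proj("scene",P)-off+.5)*f-.5).round().astype(int);cv2.polylines(im,[q],True,col,1,cv2.LINE_AA)
if __name__=="__main__":
    im=cv2.imread("pics/g_scene.png");dclip(im,np.array([235,190]),12,tcp,(255,0,0))
    draw(im,np.array([235,190]),12,[505.4+.7,-121.8+1.9,68],-.367,(0,255,0))
    cv2.imwrite("pics/ov2.png",im)
E
python3 ov2.py
```

```text
[ 505.39445013 -121.82447091  149.04744732]
```

View pics/ov2.png

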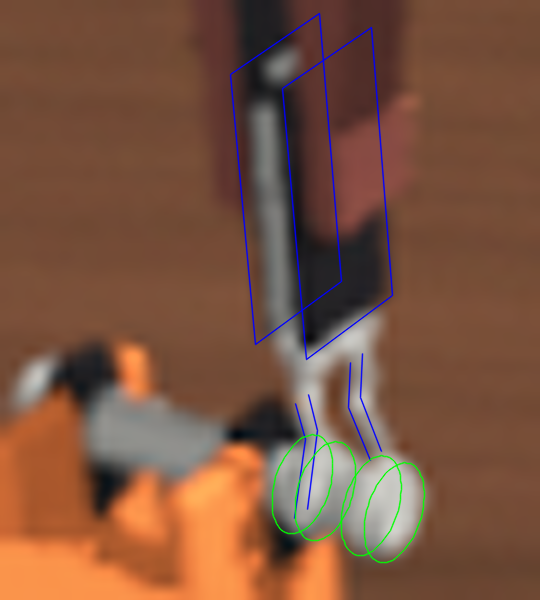

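Call:
step_arm(
  deltas="0 0.001 0 0 0 0 255; 0 0.001 0 0 0 0 255; 0 0.001 0 0 0 0 255; 0 0.001 0 0 0 0 255; 0 0.001 0 0 0 0 255",
)

```text
time: 8.93
tcp_pos: [505.4, -121.9, 144.0]
tcp_rot: [-1.361, -0.935, 0.935]
ft_force: [-0.4, 0.3, -0.8]
width: 11.8
```

Call:
step_arm(
  deltas="0 0.001 0 0 0 0 255; 0 0.001 0 0 0 0 255; 0 0.001 0 0 0 0 255; 0 0.001 0 0 0 0 255; 0 0.0005 0 0 0 0 255",
)

```text
time: 9.35
tcp_pos: [505.5, -121.9, 139.5]
tcp_rot: [-1.361, -0.935, 0.935]
ft_force: [0.1, 0.1, 0.5]
width: 11.8
```

```bash
python3 pic.py i scene,235,190,45,50,12
```

```text
(no output)
```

View pics/i_scene.png

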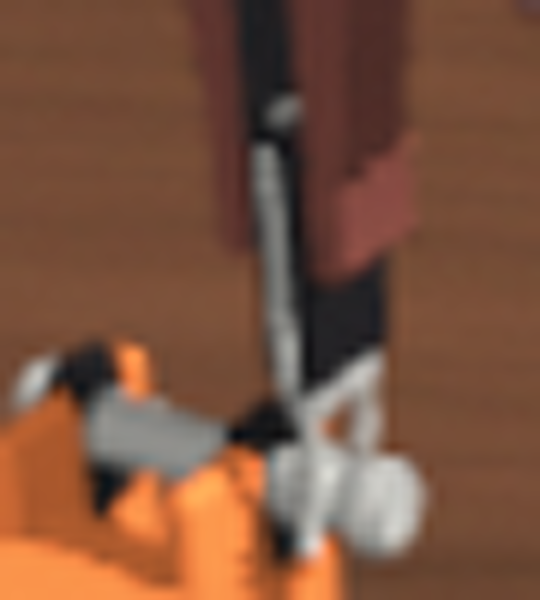

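Call:
step_arm(
  deltas="0 0.001 0 0 0 0 255; 0 0.001 0 0 0 0 255; 0 0.001 0 0 0 0 255; 0 0 0 0 0 0 255; 0 0 0 0 0 0 255",
)

```text
time: 9.82
tcp_pos: [505.8, -122.0, 137.4]
tcp_rot: [-1.362, -0.936, 0.934]
ft_force: [0.4, -0.6, 5.2]
width: 11.8
```

Call:
step_arm(
  deltas="0 0.001 0 0 0 0 255; 0 0.001 0 0 0 0 255; 0 0.001 0 0 0 0 255; 0 0 0 0 0 0 255; 0 0 0 0 0 0 255",
)

```text
time: 10.23
tcp_pos: [505.7, -121.9, 134.0]
tcp_rot: [-1.362, -0.936, 0.935]
ft_force: [0.9, -1.0, 4.1]
width: 11.6
```

Call:
step_arm(
  deltas="0 0.001 0 0 0 0 255; 0 0.001 0 0 0 0 255; 0 0.001 0 0 0 0 255; 0 0 0 0 0 0 255; 0 0 0 0 0 0 255",
)

```text
time: 10.65
tcp_pos: [505.7, -121.9, 130.8]
tcp_rot: [-1.361, -0.935, 0.935]
ft_force: [2.9, -0.7, 4.8]
width: 11.7
```

Call:
step_arm(
  deltas="0 0.001 0 0 0 0 255; 0 0.001 0 0 0 0 255; 0 0.001 0 0 0 0 255; 0 0 0 0 0 0 255; 0 0 0 0 0 0 255",
)

```text
time: 11.07
tcp_pos: [505.6, -121.9, 127.6]
tcp_rot: [-1.361, -0.935, 0.935]
ft_force: [2.1, -0.5, 3.3]
width: 11.7
```

Call:
step_arm(
  deltas="0 0.001 0 0 0 0 255; 0 0.001 0 0 0 0 255; 0 0.0005 0 0 0 0 255; 0 0 0 0 0 0 255; 0 0 0 0 0 0 255",
)

```text
time: 11.48
tcp_pos: [505.6, -121.9, 125.3]
tcp_rot: [-1.361, -0.935, 0.935]
ft_force: [2.0, -0.6, 4.1]
width: 12.0
```

Call:
step_arm(
  deltas="0 0.001 0 0 0 0 255; 0 0.001 0 0 0 0 255; 0 0.0005 0 0 0 0 255; 0 0 0 0 0 0 255; 0 0 0 0 0 0 255",
)

```text
time: 11.9
tcp_pos: [505.5, -122.3, 123.4]
tcp_rot: [-1.362, -0.935, 0.935]
ft_force: [0.8, -1.3, 7.8]
width: 11.9
```

```bash
python3 pic.py j scene,235,190,45,50,12
```

```text
(no output)
```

View pics/j_scene.png

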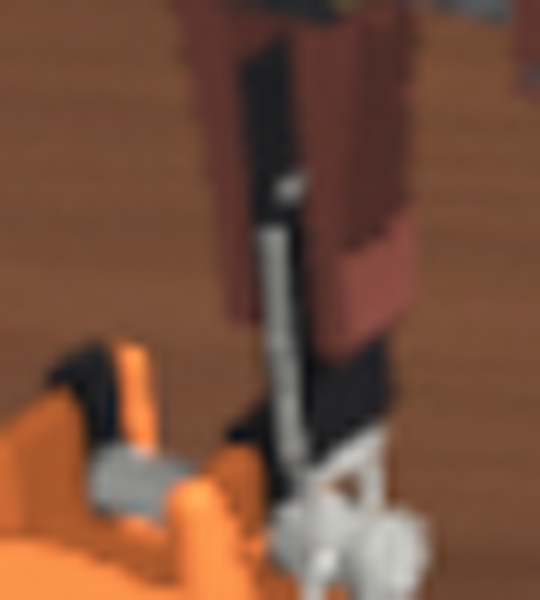

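Call:
step_arm(
  deltas="0 0.0005 0 0 0 0 255; 0 0.0005 0 0 0 0 255; 0 0.0003 0 0 0 0 255; 0 0 0 0 0 0 255; 0 0 0 0 0 0 255",
)

```text
time: 12.37
tcp_pos: [505.6, -122.3, 123.2]
tcp_rot: [-1.363, -0.935, 0.935]
ft_force: [-1.3, -0.9, 12.4]
width: 11.4
```

Call:
step_arm(
  deltas="0 0.0005 0 0 0 0 255; 0 0.0005 0 0 0 0 255; 0 0 0 0 0 0 255; 0 0 0 0 0 0 255; 0 0 0 0 0 0 255",
)

```text
time: 12.78
tcp_pos: [505.8, -122.4, 123.1]
tcp_rot: [-1.364, -0.936, 0.934]
ft_force: [-1.8, -0.9, 15.4]
width: 11.9
```

Call:
step_arm(
  deltas="0 0.0003 0 0 0 0 255; 0 0.0003 0 0 0 0 255; 0 0 0 0 0 0 255; 0 0 0 0 0 0 255; 0 0 0 0 0 0 255",
)

```text
time: 13.2
tcp_pos: [505.3, -121.8, 118.5]
tcp_rot: [-1.36, -0.934, 0.935]
ft_force: [5.3, -2.5, -4.6]
width: 12.2
```

```bash
python3 pic.py k scene,235,190,45,50,12; python3 -c "
from cell import robot
s=robot.read_state();print(s['tcp_pos'],s['ft_force'],s['moment'])"
```

```text
[ 505.30700365 -121.73856022  118.1050367 ] [ 5.78381017 -1.07127831 -4.6432725 ] [-0.34852464 -1.34496911 -0.09622508]
```

View pics/k_scene.png

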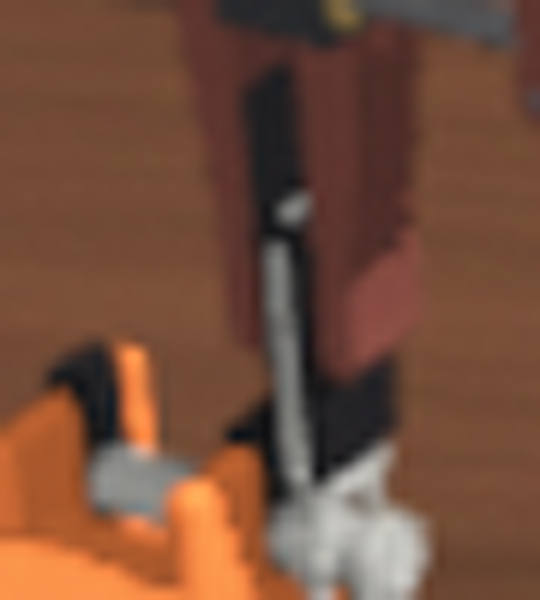

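Call:
step_arm(
  deltas="0 0.001 -0.001 0 0 0 255; 0 0.001 0 0 0 0 255; 0 0.001 0 0 0 0 255; 0 0 0 0 0 0 255; 0 0 0 0 0 0 255",
)

```text
time: 13.67
tcp_pos: [505.8, -121.9, 115.5]
tcp_rot: [-1.359, -0.934, 0.936]
ft_force: [3.0, -1.6, -6.7]
width: 11.7
```

Call:
step_arm(
  deltas="0 0.001 -0.0005 0 0 0 255; 0 0.001 0 0 0 0 255; 0 0 0 0 0 0 255; 0 0 0 0 0 0 255; 0 0 0 0 0 0 255",
)

```text
time: 14.08
tcp_pos: [506.2, -122.1, 114.6]
tcp_rot: [-1.359, -0.934, 0.936]
ft_force: [-1.8, 1.2, -1.2]
width: 11.9
```

Call:
step_arm(
  deltas="0 0.001 0 0 0 0 255; 0 0.0005 0 0 0 0 255; 0 0 0 0 0 0 255; 0 0 0 0 0 0 255; 0 0 0 0 0 0 255",
)

```text
time: 14.5
tcp_pos: [506.4, -122.2, 113.3]
tcp_rot: [-1.36, -0.934, 0.935]
ft_force: [-4.9, 2.3, 1.6]
width: 11.4
```

Call:
step_arm(
  deltas="0 0.0005 0.0008 0 0 0 255; 0 0.0005 0 0 0 0 255; 0 0 0 0 0 0 255; 0 0 0 0 0 0 255; 0 0 0 0 0 0 255",
)

```text
time: 14.92
tcp_pos: [506.1, -122.1, 112.1]
tcp_rot: [-1.361, -0.935, 0.935]
ft_force: [-3.6, 0.5, 0.2]
width: 11.4
```

Call:
step_arm(
  deltas="0 0.0005 0 0 0 0 255; 0 0.0005 0 0 0 0 255; 0 0 0 0 0 0 255; 0 0 0 0 0 0 255; 0 0 0 0 0 0 255",
)

```text
time: 15.33
tcp_pos: [506.2, -122.1, 111.3]
tcp_rot: [-1.361, -0.935, 0.935]
ft_force: [-2.3, 0.8, 2.3]
width: 11.8
```

```bash
python3 pic.py l scene,235,190,45,50,12
```

```text
(no output)
```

View pics/l_scene.png

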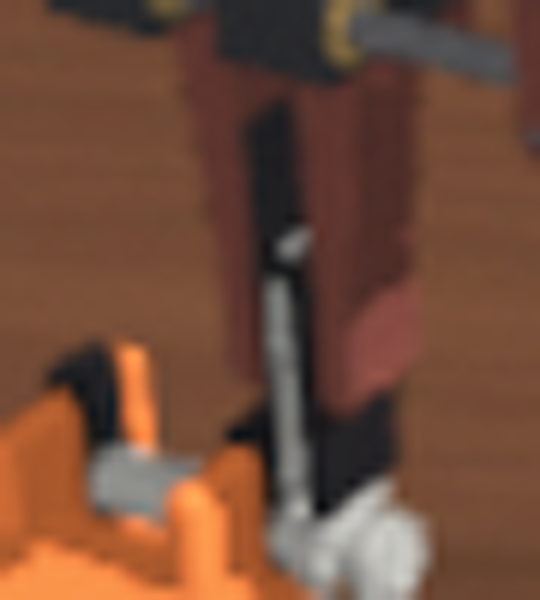

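Still sliding freely, expected to land at a TCP height of about 108–110. I'll go on in small steps.

Call:
step_arm(
  deltas="0 0.0005 0 0 0 0 255; 0 0.0005 0 0 0 0 255; 0 0 0 0 0 0 255; 0 0 0 0 0 0 255; 0 0 0 0 0 0 255",
)

```text
time: 15.8
tcp_pos: [506.2, -122.1, 111.2]
tcp_rot: [-1.361, -0.935, 0.935]
ft_force: [-5.7, 1.8, 5.4]
width: 11.6
```

Call:
step_arm(
  deltas="0 0.0005 0 0 0 0 255; 0 0.0005 0 0 0 0 255; 0 0 0 0 0 0 255; 0 0 0 0 0 0 255; 0 0 0 0 0 0 255",
)

```text
time: 16.22
tcp_pos: [506.3, -122.2, 111.1]
tcp_rot: [-1.362, -0.936, 0.934]
ft_force: [-6.8, 1.5, 9.7]
width: 11.8
```

Call:
step_arm(
  deltas="0 0.0005 0 0 0 0 255; 0 0.0005 0 0 0 0 255; 0 0 0 0 0 0 255; 0 0 0 0 0 0 255; 0 0 0 0 0 0 255",
)

```text
time: 16.63
tcp_pos: [506.3, -122.2, 111.0]
tcp_rot: [-1.362, -0.936, 0.934]
ft_force: [-7.5, 2.3, 13.6]
width: 11.5
```

Call:
step_arm(
  deltas="0 0.0006 0.001 0 0 0 255; 0 0 0 0 0 0 255; 0 0 0 0 0 0 255; 0 0 0 0 0 0 255; 0 0 0 0 0 0 255",
)

```text
time: 17.05
tcp_pos: [506.1, -122.1, 111.0]
tcp_rot: [-1.364, -0.937, 0.933]
ft_force: [-5.3, 1.1, 14.3]
width: 11.6
```

```bash
python3 pic.py m scene,240,205,40,45,14
python3 - <<'E'
import ov2
from ov2 import *
im=cv2.imread("pics/m_scene.png");a=im.copy()
off=np.array([240,205])
dclip(a,off,14,tcp,(255,0,0));draw(a,off,14,[506.1,-119.9,54.5],-.367,(0,255,0))
cv2.imwrite("pics/m2.png",np.hstack([im[:,:400],a[:,:400]]))
E
```

```text
[ 506.11848034 -122.10030609  110.96927698]
```

View pics/m2.png

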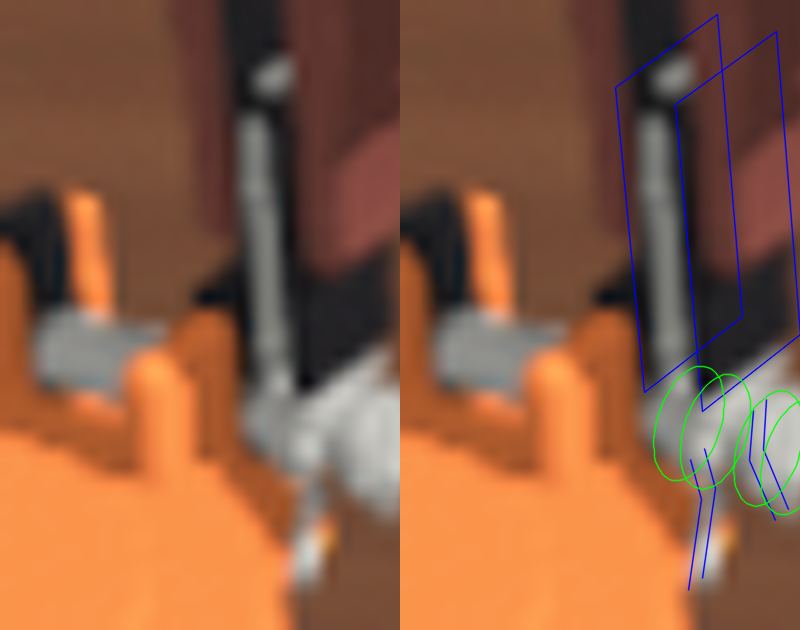

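Run:
```python
from ov import *
im=cv2.imread("pics/m_scene.png");off=np.array([240,205]);a=im.copy();b=im.copy()
draw(a,off,14,[506.1,-119.9,54.5],-.367,(0,255,0),(-5.5,11));draw(b,off,14,[506.1,-119.9,56.5],-.367,(255,0,0),(-5.5,11))
c=np.hstack([x[330:560,200:500] for x in(im,a,b)]);cv2.imwrite("pics/m3.png",cv2.resize(c,None,fx=.88,fy=.88) if 0 else cv2.resize(np.vstack([np.hstack([im[350:560,210:500],a[350:560,210:500]]),np.hstack([b[350:560,210:500],b[350:560,210:500]*0])]),None,fx=1.35,fy=1.35))
```

```text
(no output)
```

View pics/m3.png

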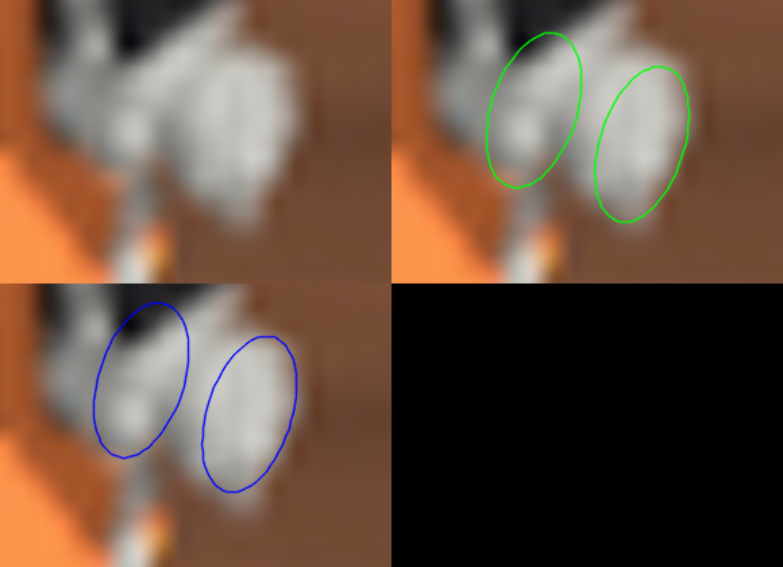

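Call:
step_arm(
  deltas="0 0.0005 0.0005 0 0 0 255; 0 0.0003 0 0 0 0 255; 0 0 0 0 0 0 255; 0 0 0 0 0 0 255; 0 0 0 0 0 0 255",
)

```text
time: 17.52
tcp_pos: [506.0, -122.1, 110.9]
tcp_rot: [-1.365, -0.938, 0.933]
ft_force: [-5.8, 2.1, 16.5]
width: 11.9
```

```bash
python3 -c "
from cell import robot
s=robot.read_state();print(s['tcp_pos'],s['ft_force'],s['moment'])"
```

```text
[ 506.04553901 -122.07543359  110.92409062] [-5.82383619  2.12331275 16.4788274 ] [ 3.26653882e-01  1.26745521e+00 -9.25732507e-04]
```

Call:
step_arm(
  deltas="0 -0.001 0 0 0 0 255; 0 -0.001 0 0 0 0 255; 0 -0.001 0 0 0 0 255; 0 -0.0008 0 0 0 0 255; 0 0 0 0 0 0 255",
)

```text
time: 17.93
tcp_pos: [505.7, -121.9, 111.2]
tcp_rot: [-1.363, -0.937, 0.934]
ft_force: [2.3, -0.3, 4.0]
width: 12.0
```

Now almost unloaded with the clip still down, so I'll open.

Call:
step_arm(
  deltas="0 -0.0005 0 0 0 0 245; 0 0 0 0 0 0 235; 0 0 0 0 0 0 220; 0 0 0 0 0 0 200; 0 0 0 0 0 0 180",
)

```text
time: 18.35
tcp_pos: [503.8, -121.2, 110.2]
tcp_rot: [-1.358, -0.933, 0.936]
ft_force: [0.2, 0.0, 0.5]
width: 22.4
```

Call:
step_arm(
  deltas="0 0 0 0 0 0 150; 0 0 0 0 0 0 150; 0 0 0 0 0 0 150; 0 0 0 0 0 0 150; 0 0 0 0 0 0 150",
)

```text
time: 18.77
tcp_pos: [504.6, -121.5, 111.1]
tcp_rot: [-1.36, -0.935, 0.935]
ft_force: [-0.0, 0.0, 0.3]
width: 36.1
```

```bash
python3 pic.py n scene,235,195,45,50,12
```

```text
(no output)
```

View pics/n_scene.png

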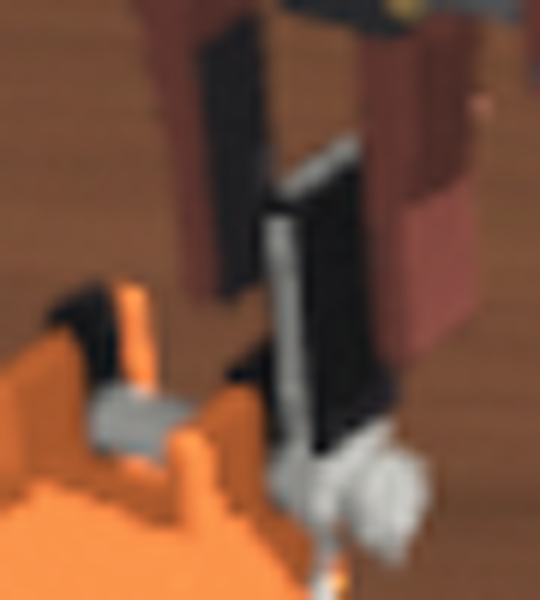

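The clip stands by itself on the pin, with its tab down close above the collars. I'll retract straight up and check.

Call:
step_arm(
  deltas="0 -0.003 0 0 0 0 140; 0 -0.008 0 0 0 0 140; 0 -0.015 0 0 0 0 140; 0 -0.02 0 0 0 0 140; 0 -0.025 0 0 0 0 140",
)

```text
time: 19.23
tcp_pos: [504.1, -121.4, 182.3]
tcp_rot: [-1.359, -0.934, 0.936]
ft_force: [0.1, -0.0, -0.7]
width: 39.8
```

Call:
step_arm(
  deltas="0 -0.025 0.02 0 0 0 140; 0 -0.025 0.03 0 0 0 140; 0 -0.01 0.03 0 0 0 140; 0 0 0.03 0 0 0 140; 0 0 0.02 0 0 0 140",
)

```text
time: 19.65
tcp_pos: [381.9, -74.4, 244.7]
tcp_rot: [-1.364, -0.937, 0.933]
ft_force: [-0.3, -1.2, -0.2]
width: 39.5
```

```bash
python3 pic.py o scene,235,190,45,50,12 top,340,232,64,48,10; python3 -c "
from cell import robot
print(robot.read_state()['ft_force'],robot.read_state()['tcp_pos'])"
```

```text
[ 1.51770061 -0.41986103  0.54715112] [382.06181124 -74.30557367 244.41246932]
```

View pics/o_scene.png

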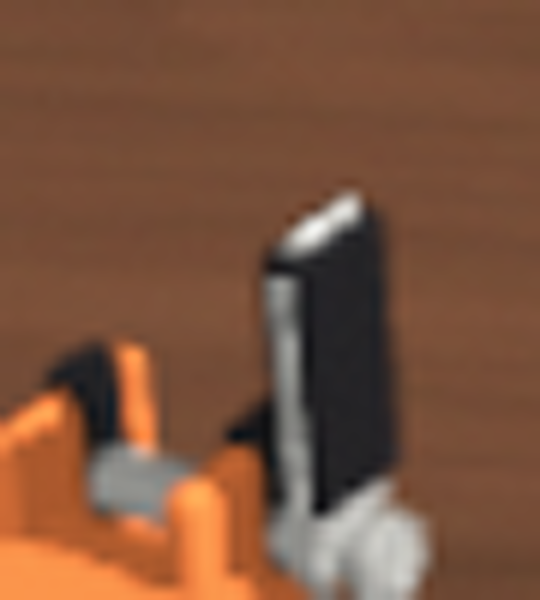

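View pics/o_top.png

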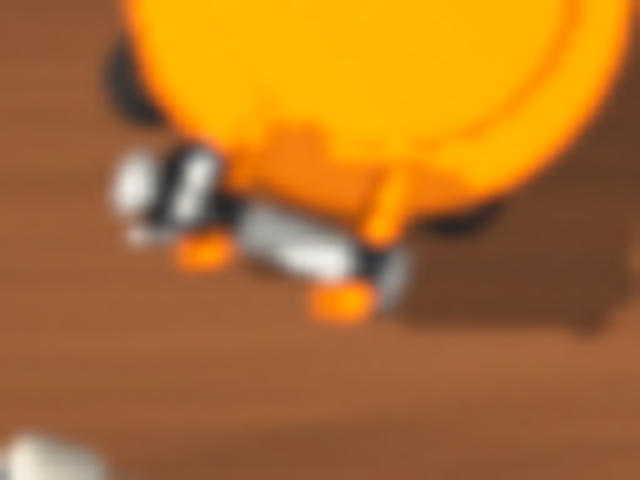

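```bash
python3 -c "
from cell import robot
print(robot.hand_in())"
```

```text
the job is handed in; nothing more can be done
None
```

I drew the clip out of the wooden rest block, pressed it down over the groove of the hinge pin, let go and handed the job in at about 20 s of the 42 s allowed. The hand-in gave no verdict, so the result rests on my own checks.

**By feel:**
- The pin slid down about 14 mm of tool travel at 4–5 N, then met its stop.
- The legs snapped over at a little above 15 N, slightly more than the 13 N you described. The force then fell below zero.
- About 7 mm further on, the force rose steeply to 16.5 N with no more movement, as the bow landed. That was the highest reading, but forces were only reported at the end of each call, so a brief peak at the snap would not have shown.
- I took most of the load off before opening the gripper.

**By camera, after backing off:**
- The clip stands by itself in the groove, with its tab just above the collars.
- While pressed, the seat height worked out at about 56.5 mm. The pin axis, read off the picture, was about 56.5–57 mm.
- In the top view the tab may lean about 3 mm at its top, towards the press.

**Disagreements and gaps:**
- From the stop to landing the clip moved about 12 mm, where I had worked out about 15 mm from the given sizes. The picture comparison is why I took it as fully home.
- The camera positions and the measured tool position disagreed by up to about 2 mm, so I lined the clip up with the pin directly in the pictures.
- I did not go near the ramekin, cup or tin, but I took no final picture to confirm they had not moved.

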